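# Unpack the stacked tile carrier

## Task

Unpack the tile carrier. First fold the outer half of the retaining bar right back over its inner half, the inner half staying across the lid, then swing the folded bar clear of the carrier and leave it folded there; now take the carrier apart from the top down, emptying each tray before you lift it out: the lid and then each tray go upright on the large cork board on the right, side by side, and all the test tiles go flat, face up and side by side (none on another) on the square white board on the left. Leave the pots, tape and keys around the work where they stand.

Things in the scene. Friction and masses are not known exactly. Their poses are not given: they have to be found in the camera images.
- work_shelf: fixed plywood work shelf on which the job is done, 385 (x) x 1000 (y) mm, on legs over the clay pieces on the table; its top is at world z = 0.196 m. Origin: below its centre, on the table.
- base: fixed steel base of the tile carrier on the shelf, 120 (x) x 245 (y) mm. Origin: centre of the tray stack, on the shelf top; its place and yaw vary. Stack on it, from below: lower tray (origin 8 mm above this one), upper tray (52 mm), lid (96 mm), all with its yaw. A steel post for the retaining bar stands at x = 36, y = 130 mm, 119 mm high.
- post_axis (a point): point on the vertical axis of the fixed post, about which the inner half of the retaining bar turns; 115 mm above the shelf.
- inner_arm (a joint): turn of the inner half of the retaining bar about the post, rad. 0: it lies across the lid, from the post along the base's -y; it grows anticlockwise seen from above and points along the base's +x, behind the carrier, at 1.57. Range 0 to 1.9. Stays where it is left (friction 0.05 Nm). Lies 3 mm above the lid plate and blocks it.
- outer_arm (a joint): turn of the outer half of the bar relative to the inner half, rad, about the upright black peg at the end of the inner half. 0: straight on from the inner half; it grows anticlockwise seen from above (its free end sweeps behind the carrier) up to 3.14, folded back on top of the inner half. Stays where it is left (friction 0.05 Nm).
- black_peg (a point): top centre of the black upright peg on the axis of the bar's middle hinge, end of the inner half, 120 mm from the post axis. Peg 16 mm in diameter; 24 mm stand free above the bar; top 153 mm above the shelf. Holding or pushing it turns the inner half.
- orange_peg (a point): top centre of the orange upright peg on the free end of the outer half, 85 mm from the black peg's axis. Peg 16 mm in diameter, 24 mm free above the bar; top 153 mm above the shelf. Holding or pushing it turns the outer half (and the inner half too unless it follows an arc about the black peg).
- lid: blue lid plate, 200 (y) x 90 (x) x 8 mm, on two 4 mm locating ribs, with a pale wooden handle block 16 (x) x 20 (y) mm at the centre. Origin: centre of the underside of the ribs, +z up; plate top z = 12, handle z = 12 to 42. Sits on the upper tray between its lugs (2 mm play); lifts straight up once the bar is away. About 0.3 kg.
- upper_tray: white metal tray, 200 (y) x 105 (x) x 53 mm, +z up; origin: centre of its underside. Tiles lie on the floor (z = 10 mm, 90 mm deep in x), centres y about +-51; end walls y = +-92 to 100, top z = 48, with 5 mm corner lugs; open front and back. Dark wooden handle block 16 (x) x 20 (y) mm, z = 10 to 44, at the centre. Stands on the lower tray. Lifts straight up (2 mm play); free after 20 mm. 0.35 kg.
- lower_tray: grey metal tray, 200 (y) x 105 (x) x 53 mm, +z up; origin: centre of its underside. Tiles lie on the floor (z = 10 mm, 90 mm deep in x), centres y about +-51; end walls y = +-92 to 100, top z = 48, with 5 mm corner lugs; open front and back. Dark wooden handle block 16 (x) x 20 (y) mm, z = 10 to 44, at the centre. Stands on the base. Lifts straight up (2 mm play); free after 20 mm. 0.35 kg.
- tile_a: test tile, blue-green glazed at one end, 75 mm (x) x 45 mm (y), up to 10 mm thick, 8 mm along most of it, flat. Origin: centre of its underside; +z is its upper face. At the start it lies on the upper tray, its long side along the tray's y (either way); may be absent. Weighs 30 g.
- tile_b: test tile, orange-red glazed at one end, 75 mm (x) x 45 mm (y), up to 10 mm thick, 8 mm along most of it, flat. Origin: centre of its underside; +z is its upper face. At the start it lies on the upper tray, its long side along the tray's y (either way); may be absent. Weighs 30 g.
- tile_c: test tile, plain unglazed, 75 mm (x) x 45 mm (y), up to 10 mm thick, 8 mm along most of it, flat. Origin: centre of its underside; +z is its upper face. At the start it lies on the lower tray, its long side along the tray's y (either way); may be absent. Weighs 30 g.
- tile_d: test tile, blue-green glazed at one end, 75 mm (x) x 45 mm (y), up to 10 mm thick, 8 mm along most of it, flat. Origin: centre of its underside; +z is its upper face. At the start it lies on the lower tray, its long side along the tray's y (either way); may be absent. Weighs 30 g.
- tile_board: loose square white board for the tiles, on the shelf to the left, 190 x 190 x 12 mm. Origin: centre of its underside; top at z = 12 mm. May be knocked aside.
- parts_board: loose cork-faced board for the lid and the trays, on the shelf to the right, 220 (x) x 320 (y) x 12 mm. Origin: centre of its underside; top at z = 12 mm. The three parts fit side by side at a pitch of 105 mm along y, lid in the middle, long sides along the board's x. May be knocked aside.
- pot_red: small red pot on the shelf, 86 mm wide, 82 mm high, bystander; origin: centre of its underside.
- cream_cup: small cream pot on the shelf, 74 mm wide, 77 mm high, bystander; origin: centre of its underside.
- tape: roll of masking tape lying on the shelf, 104 mm wide, 25 mm high, bystander; origin: centre of its underside.
- keys: bunch of keys lying on the shelf, 112 x 120 x 8 mm, bystander; origin: centre of its underside.

How it is judged:
By the outcome, as a careful person would: the job done as asked, in the order asked, and still so for the second after the job is handed in, with the robot touching nothing.
Of tile_a, tile_b, tile_c, tile_d only 2 to 4 are there at a start; the rules pass over those that are not, and their reading is None.
At some moment in a run one of tile_board, parts_board may be knocked a few centimetres aside while the robot is not near it.
It also fails if it takes over 210 s, if anything falls off the work surface, if the arm or the gripper's body presses on something with over 40 N, if the wrist force passes 120 N, or if a joint passes its speed limit or range.

## Robot

A 6-joint arm with a two-finger parallel gripper is mounted at the origin on a cart in front of the work surface, level with it; the furniture and walls round the work are solid. World frame = base frame: x ahead of the robot, y to its left, z up, the work surface at z = 0. Lengths are in mm, angles in rad, forces in N, time in s.
With the tool pointing down it reaches from about 300 to 825 mm from the base axis. Payload 5.4 kg.
Tool frame: the origin (TCP) lies midway between the tips of the shut fingers; the grasp point (between the pads) lies manip.hold_point_z behind it (manip.hold_point_z is the distance from the TCP to the grasp point, in mm); z points along the fingers, y is the line along which they close (so a half turn about z gives the same grasp; the last joint's range is limited). The gripper opens to 92 mm and grips with 3 to 60 N. Pads are 20 mm wide; open, the fingers measure 128 mm over their backs; the gripper's body (75 mm by 189 mm) begins 69 mm behind the grasp point.
Start: joints at [-1.453, 0.158, 1.597, -0, 1.386, -0.21], TCP at [185.104, -544.374, 214.601] pointing down, gripper open.
Joint ranges: [-2.91, 2.91], [-0.94, 2.29], [0.18, 2.7], [-1.29, 4.43], [0.17, 2.64], [-3, 3]. Speed limits (rad/s): [2.57, 2.57, 3.14, 3.14, 3.14, 3.14].

## Interface

Orientations are given as a rotation vector (axis times angle).
In Python, from workcell import manip, camrig, status gives the robot as it stands (manip), with the cameras (camrig) and the readings (status).
- The arm moves only by the shell command python3 steer.py 'ROWS' [OPENING] [FORCE]. ROWS is a JSON list of rows, 1 to 20 of them, each of 6 numbers: dx, dy, dz in mm, then a rotation vector rx, ry, rz in rad; each row is the pose to reach, as a shift and turn from the pose commanded when the command began, along the tool's axes at that moment; what a row does not reach only later rows make up. A row lasts 1/12 s, in which the tool goes at most 41.7 mm and 0.125 rad, less where a joint would pass 70% of its speed; a pose out of reach is approached as far as the arm can. OPENING is the finger opening in mm, set as the command begins (- or left out keeps the last). The fingers move at their own pace and stop on an object; FORCE is the grip in N (left out, the last holds). Time passes only in rows, so rows that do not move let the fingers close. It prints the time, the measured TCP pose, the force, the opening and the grip force at its end.
- status.state(): the state, without advancing time (a new reading comes with each control period).
- camrig.snapshot(name): name is "side" or "top"; returns the picture (400x640x3 uint8, red, green, blue); there is no depth.
- camrig.calibration(name): a dict with "K" (3x3 intrinsics, pixels), "world_from_camera" (4x4, takes a point from camera to world coordinates). Camera axes: x right, y down, z forward; pixel columns grow to the right and rows downward; lengths in mm; the calibration is good to about 2 mm. A picture is of the moment at which its call begins. calibration takes no time and is no camera call.
- manip.finish_job(): hands the job in; it is judged then, once.
The state is a dict: "time": time; "joints": joint angles; "dq": joint speeds; "joint_torque": joint torques, N m; "tool_pos": TCP position; "tool_rot": TCP orientation; "ft_force": force on the tool from outside, world axes, zero at the start; "moment": the same for the moment, N m; "grip_width": finger opening in mm; "finger_force": force on a finger pad.
Only numpy, scipy, OpenCV 4.12 (cv2) and the standard library are available. Lean on these libraries where they do the work, as an engineer would, in place of code of your own. Each camera call takes 0.05 s, during which the arm holds its last target. There are 200 camera calls.

## Working session

There is one attempt and no reset: what is moved stays moved. The work goes in short steps, Python scripts to look and compute and a shell command to move; the robot and the scene stay as the last step left them, time stands still between calls to the robot, and variables do not carry over. Pictures are saved under pics/ and viewed, at most 15 in all, crops included, and the job is handed in when it is done.

```bash
ls; mkdir -p pics
python3 - <<'E'
from workcell import manip, camrig, status
import cv2
for n in("top","side"):
    cv2.imwrite(f"pics/{n}0.png",camrig.snapshot(n)[:,:,::-1]); c=camrig.calibration(n); print(n,c["K"],c["world_from_camera"])
print(status.state(),manip.hold_point_z)
E
```

```text
pics
steer.py
workcell.py
top [[381.50133308   0.         322.12525462]
 [  0.         381.50133308 199.71627023]
 [  0.           0.           1.        ]] [[ 1.04860650e-02 -9.95553067e-01  9.36169499e-02  5.02828911e+02]
 [-9.99713128e-01 -8.42143841e-03  2.24218801e-02  8.67072165e-02]
 [-2.15337821e-02 -9.38252111e-02 -9.95355779e-01  1.15079236e+03]
 [ 0.00000000e+00  0.00000000e+00  0.00000000e+00  1.00000000e+00]]
side [[477.89164842   0.         320.95862654]
 [  0.         477.89164842 196.3036958 ]
 [  0.           0.           1.        ]] [[-9.97631402e-01 -4.09367380e-02  5.52790143e-02  5.01210974e+02]
 [-6.76815537e-02  4.40715819e-01 -8.95091489e-01  1.28302299e+03]
 [ 1.22797896e-02 -8.96712747e-01 -4.42442603e-01  8.51256385e+02]
 [ 0.00000000e+00  0.00000000e+00  0.00000000e+00  1.00000000e+00]]
{'time': 0.1, 'joints': array([-1.45310229e+00,  1.59010085e-01,  1.59808631e+00,  7.17269416e-07,
        1.38621418e+00, -2.10079203e-01]), 'dq': array([-0.0017844 , -0.00114424, -0.00377176,  0.00145056, -0.00094941,
       -0.00125223]), 'joint_torque': array([ 5.15990860e-05, -3.86503744e+01, -3.22959316e+01,  7.03503191e-02,
        3.39184224e-02, -4.69615975e-05]), 'tool_pos': array([ 185.03669083, -543.81727763,  213.7138841 ]), 'tool_rot': array([-3.09780423e+00, -5.12283126e-01, -1.25643892e-04]), 'ft_force': array([-0.14816104,  0.35539925,  0.22344602]), 'moment': array([-0.03490736, -0.03872612,  0.01333549]), 'finger_force': 0.0, 'grip_width': 91.95181856438242} 18.700000000000003
```

View pics/top0.png

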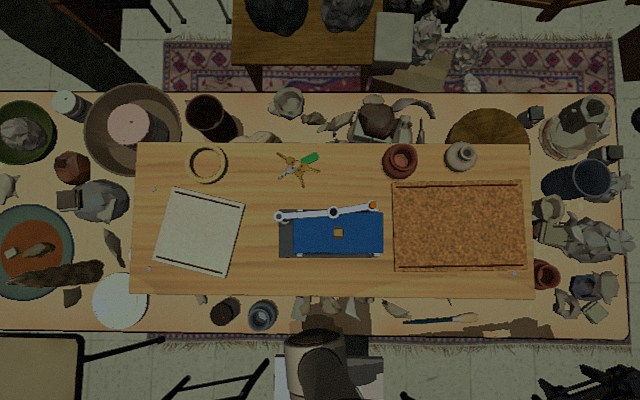

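View pics/side0.png

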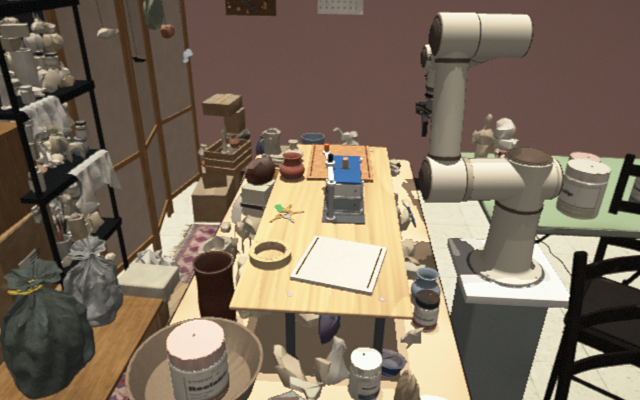

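Top view: post ≈(279,216), black peg ≈(333,212), orange peg ≈(373,205), lid x 292–383, tile board left, cork board right. I'll zoom in for pixel-level readings.

```bash
cat > h.py <<'E'
from workcell import manip, camrig, status
import numpy as np, cv2
from scipy.spatial.transform import Rotation as R
def ray(n,u,v,z):
    c=camrig.calibration(n);T=np.array(c["world_from_camera"]);d=T[:3,:3]@np.linalg.solve(c["K"],[u,v,1.])
    return T[:3,3]+d*(z-T[2,3])/d[2]
def px(n,p):
    c=camrig.calibration(n);T=np.array(c["world_from_camera"]);q=c["K"]@(T[:3,:3].T@(np.array(p,float)-T[:3,3]));return q[:2]/q[2]
def snap(n,name,crop=None,s=1):
    im=camrig.snapshot(n)[:,:,::-1].copy()
    cv2.imwrite(f"pics/{name}_raw.png",im)
    if crop: x0,y0,x1,y1=crop; im=im[y0:y1,x0:x1]
    cv2.imwrite(f"pics/{name}.png",cv2.resize(im,None,fx=s,fy=s,interpolation=cv2.INTER_CUBIC)); 
def d(x,y,z,yaw=None):
    """tool-frame shift+turn to reach world pose; yaw = world angle of tool y axis (finger closing line), pointing down"""
    s=status.state();r0=R.from_rotvec(s["tool_rot"]);t=r0.inv().apply(np.array([x,y,z])-s["tool_pos"])
    rv=np.zeros(3)
    if yaw is not None:
        best=None
        for k in(0,np.pi):
            a=yaw+k;Y=[np.cos(a),np.sin(a),0];Z=[0,0,-1];X=np.cross(Y,Z)
            q=(r0.inv()*R.from_matrix(np.c_[X,Y,Z])).as_rotvec()
            if best is None or np.linalg.norm(q)<np.linalg.norm(best):best=q
        rv=best
    print("shift",t.round(1),"turn",rv.round(3),"dist rows",np.linalg.norm(t)/41.7,"turn rows",np.linalg.norm(rv)/.125)
E
python3 - <<'E'
from h import *
im=cv2.imread("pics/top0.png")
cv2.imwrite("pics/z1.png",cv2.resize(im[185:275,265:395],None,fx=6,fy=6,interpolation=cv2.INTER_CUBIC))
h=cv2.cvtColor(im,cv2.COLOR_BGR2HSV)
b=cv2.inRange(h,(100,140,40),(120,255,255));b[:, :270]=0;b[:,395:]=0;b[:195]=0;b[270:]=0
print("lid",cv2.minAreaRect(cv2.findNonZero(b)))
o=cv2.inRange(h,(8,200,140),(16,255,255));o[:195]=0;o[215:]=0;o[:,:365]=0;o[:,380:]=0
print(cv2.findNonZero(o).mean((0,1)) if o.any() else None)
# boards: 
r=cv2.inRange(h,(0,0,110),(180,70,255));r[:,:145]=0;r[:,255:]=0;r[:175]=0;r[285:]=0
n,l,s,_=cv2.connectedComponentsWithStats(r);k=1+s[1:,4].argmax();rr=cv2.minAreaRect(cv2.findNonZero((l==k).astype('uint8')));print("tb",rr)
for p in cv2.boxPoints(rr):print(ray("top",*p,208).round())
for u,v in((393,182),(523,180),(527,269),(396,271)):print("pb",ray("top",u,v,208).round())
print("post",ray("top",279,216,315),"blk",ray("top",333,212,349),"or",ray("top",373,205,349),"hand",ray("top",338.5,232.5,334))
for i,j in(("red",(400,152)),("cup",(461,148))):print(i,ray("top",*j,275))
print("keys",ray("top",297,170,200),"tape",ray("top",207,165,220))
E
```

```text
lid ((337.5, 232.0), (40.0, 89.0), 90.0)
None
tb ((197.59564208984375, 231.3795166015625), (75.49440002441406, 77.14984893798828), 14.470293045043945)
[440. 442. 208.]
[626. 402. 208.]
[580. 216. 208.]
[397. 258. 208.]
pb [ 637. -154.  208.]
pb [ 645. -474.  208.]
pb [ 428. -475.  208.]
pb [ 419. -160.  208.]
post [544.69549487 113.32599018 315.        ] blk [552.47842123  -5.00679286 349.        ] or [567.98698061 -88.96283113 349.        ] hand [509.7544033  -17.16364409 334.        ]
red [ 698.0850444 -159.9939044  275.       ]
cup [ 708.31240696 -300.8588158   275.        ]
keys [667.10982742  85.77483144 200.        ] tape [674.72914487 308.54436513 220.        ]
```

View pics/z1.png

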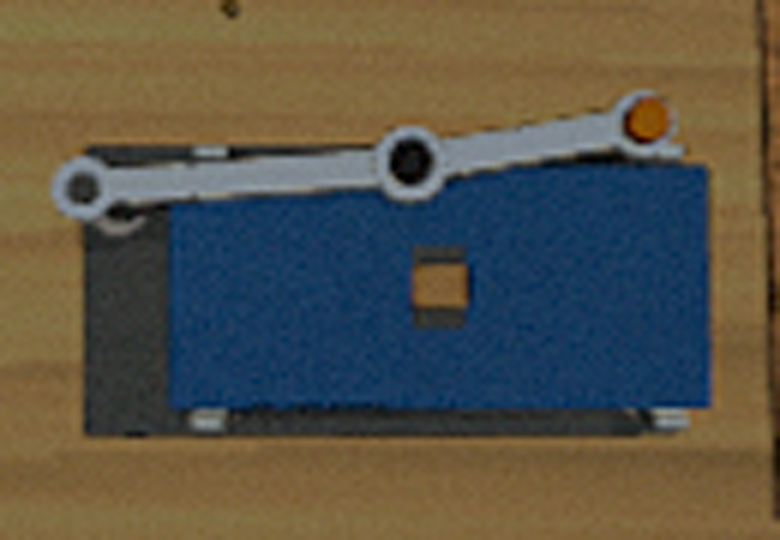

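Run:
```python
from h import *
g=lambda a,b,z:ray("top",265+a/6-.4,185+b/6-.4,z)
bl,br,tr=g(172,409,304),g(709,407,304),g(709,165,304)
print(bl,br,tr,"yaw",np.degrees(np.arctan2(*(bl-br)[[1,0]])-np.pi/2))
c=(bl+tr)/2;print("lid c",c,np.linalg.norm(bl-br),np.linalg.norm(br-tr))
P,B,O,H=g(82,187,315),g(408,160,349),g(647,118,349),g(440,286,334)
print(P,B,O,H,np.linalg.norm((B-P)[:2]),np.linalg.norm((O-B)[:2]))
a=np.arctan2(*(B-P)[[1,0]]);b=np.arctan2(*(O-B)[[1,0]]);print("bar dirs",np.degrees([a,b]))
d(O[0],O[1],400)
```

```text
[464.46253819  81.566855   304.        ] [ 467.43798715 -115.12202012  304.        ] [ 556.05229354 -115.51018882  304.        ] yaw 0.8666868676682272
lid c [510.25741586 -16.97166691 304.        ] 196.71137966703057 88.61515655470022
[545.19327578 114.95276582 315.        ] [554.01592092  -4.15338312 349.        ] [569.52375689 -87.7773395  349.        ] [510.23758895 -15.95324469 334.        ] 119.4324653620207 85.04974460177522
bar dirs [-85.76362078 -79.49400417]
shift [ 510.9 -308.3 -185.6] turn [0. 0. 0.] dist rows 14.985711979626277 turn rows 0.0
```

Run:
```python
from h import *
d(569.5,-87.8,400,-np.pi/2)
```

```text
shift [ 510.9 -308.3 -185.6] turn [-0.002 -0.     0.328] dist rows 14.984964881628356 turn rows 2.6222205332065207
```

```bash
python3 steer.py '[[0,0,-190,0,0,0],[0,0,-190,0,0,0],[0,0,-190,0,0,0],[0,0,-190,0,0,0],[0,0,-190,0,0,0],[511,-308,-186,0,0,0.328],[511,-308,-186,0,0,0.328],[511,-308,-186,0,0,0.328],[511,-308,-186,0,0,0.328],[511,-308,-186,0,0,0.328],[511,-308,-186,0,0,0.328],[511,-308,-186,0,0,0.328],[511,-308,-186,0,0,0.328],[511,-308,-186,0,0,0.328],[511,-308,-186,0,0,0.328],[511,-308,-186,0,0,0.328],[511,-308,-186,0,0,0.328],[511,-308,-186,0,0,0.328],[511,-308,-186,0,0,0.328],[511,-308,-186,0,0,0.328]]' 45
python3 - <<'E'
from h import *
d(569.5,-87.8,328,-np.pi/2)
E
```

```text
time: 1.77
tool_pos: [571.6, -83.8, 399.4]
tool_rot: [-3.139, -0.007, 0.001]
ft_force: [0.4, -0.0, 0.2]
grip_width: 45.0
finger_force: 0.0
shift [-2.1  4.1 71.4] turn [-0.002  0.001  0.005] dist rows 1.715678959387722 turn rows 0.041292739770567154
```

```bash
python3 steer.py '[[-1,1,0,0,0,0],[-1,1,0,0,0,0],[-1,1,35,0,0,0],[-1,1,71,0,0,0],[-1,1,71,0,0,0],[-1,1,71,0,0,0]]'
python3 steer.py '[[0,0,0,0,0,0],[0,0,0,0,0,0],[0,0,0,0,0,0],[0,0,0,0,0,0],[0,0,0,0,0,0],[0,0,0,0,0,0]]' 5 6
```

```text
time: 2.27
tool_pos: [567.4, -91.0, 329.6]
tool_rot: [3.141, -0.005, -0.002]
ft_force: [-0.3, 0.4, -0.2]
grip_width: 44.8
finger_force: 0.0
time: 2.77
tool_pos: [568.8, -90.4, 329.8]
tool_rot: [3.139, -0.001, 0.001]
ft_force: [0.4, -4.7, 0.3]
grip_width: 15.7
finger_force: 6.0
```

Run:
```python
import numpy as np
B=np.array([553.3,-6.5]);O=np.array([568.8,-90.4])
for a in np.linspace(-79.5,94.2,20)[1:]:
    p=B+85*np.array([np.cos(np.radians(a)),np.sin(np.radians(a))])-O;print([round(p[0]),round(-p[1])],end=" ")
```

```text
[13, -4] [25, -9] [37, -17] [47, -26] [55, -37] [62, -48] [66, -61] [69, -74] [69, -88] [68, -101] [64, -114] [58, -127] [50, -138] [41, -148] [30, -156] [18, -162] [5, -166] [-8, -169] [-22, -169]
```

```bash
python3 steer.py '[[6,-2,0,0,0,0],[13,-4,0,0,0,0],[25,-9,0,0,0,0],[37,-17,0,0,0,0],[47,-26,0,0,0,0],[55,-37,0,0,0,0],[62,-48,0,0,0,0],[66,-61,0,0,0,0],[69,-74,0,0,0,0],[69,-88,0,0,0,0]]'
python3 - <<'E'
from h import *
snap("top","f1",(265,170,395,270),6)
E
```

```text
time: 3.6
tool_pos: [638.3, -0.4, 329.7]
tool_rot: [3.142, -0.0, 0.001]
ft_force: [1.9, -1.9, 1.0]
grip_width: 15.6
finger_force: 6.0
```

View pics/f1.png

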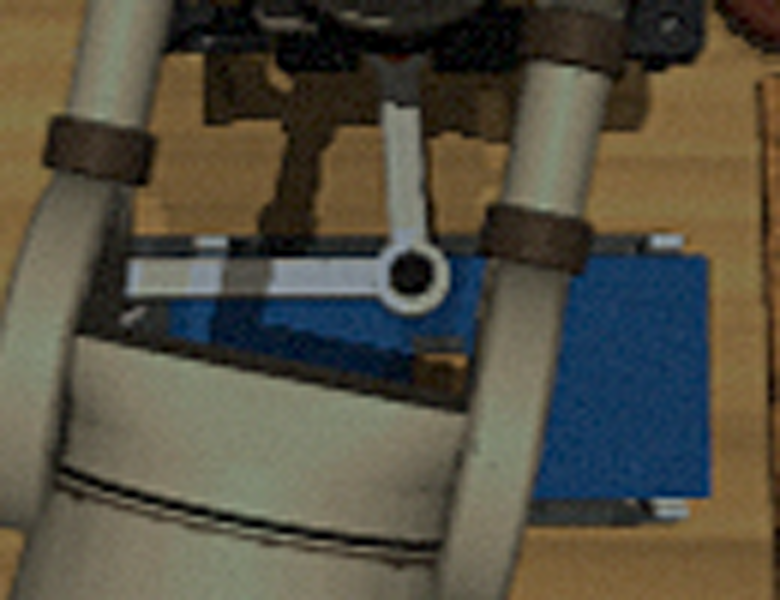

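Outer half now points straight back (black peg at crop (410,273)), and the inner half moved to ~0, still across the lid. I'll rotate the tool with the bar for the second quarter.

Run:
```python
from h import *
s=status.state();print(s["joints"].round(2),s["tool_pos"])
b=ray("top",265+410/6-.4,170+273/6-.4,349);print(b)
B=np.array([545.5,-6.5])
T=s["tool_pos"][:2]
a0=np.degrees(np.arctan2(T[1]-B[1],85))
for i,a in enumerate(np.linspace(a0,91,13)):
    p=B+85*np.array([np.cos(np.radians(a)),np.sin(np.radians(a))])-T;print([round(p[0]),round(-p[1])],round(np.radians(a0-a),2),end=" ")
```

```text
[-0.19  0.28  1.24  0.    1.63  1.38] [637.84637601   2.71680165 329.78629254]
[545.95142503  -4.91770215 349.        ]
[-8, 0] 0.0 [-10, -10] -0.12 [-13, -20] -0.25 [-17, -30] -0.37 [-22, -39] -0.49 [-29, -47] -0.62 [-36, -55] -0.74 [-44, -61] -0.86 [-53, -66] -0.99 [-63, -71] -1.11 [-73, -74] -1.23 [-83, -75] -1.36 [-94, -76] -1.48
```

```bash
python3 steer.py '[[-4,0,0,0,0,0],[-8,0,0,0,0,0],[-10,-10,0,0,0,-0.12],[-13,-20,0,0,0,-0.25],[-17,-30,0,0,0,-0.37],[-22,-39,0,0,0,-0.49],[-29,-47,0,0,0,-0.62],[-36,-55,0,0,0,-0.74],[-44,-61,0,0,0,-0.86],[-53,-66,0,0,0,-0.99],[-63,-71,0,0,0,-1.11],[-73,-74,0,0,0,-1.23],[-83,-76,0,0,0,-1.36],[-95,-77,0,0,0,-1.48],[-95,-77,0,0,0,-1.48],[-95,-77,0,0,0,-1.48]]'
```

```text
time: 4.98
tool_pos: [544.5, 76.7, 330.2]
tool_rot: [2.317, 2.116, 0.01]
ft_force: [11.6, 1.2, -1.8]
grip_width: 17.9
finger_force: 6.0
```

```bash
python3 steer.py '[[0,0,0,0,0,0],[0,0,0,0,0,0],[0,0,0,0,0,0],[0,0,0,0,0,0],[0,0,-35,0,0,0],[0,0,-70,0,0,0],[0,0,-100,0,0,0],[0,100,-100,0,0,0],[0,160,-100,0,0,0],[0,160,-100,0,0,0],[0,160,-100,0,0,0],[0,160,-100,0,0,0],[0,160,-100,0,0,0]]' 40
python3 - <<'E'
from h import *
snap("top","f2",(265,170,395,270),6); print(status.state()["tool_pos"])
E
```

```text
time: 6.07
tool_pos: [703.1, 60.7, 424.5]
tool_rot: [-2.317, -2.114, 0.008]
ft_force: [-0.9, -0.6, -0.5]
grip_width: 40.4
finger_force: 0.0
[701.98779532  61.20877279 427.88594841]
```

View pics/f2.png

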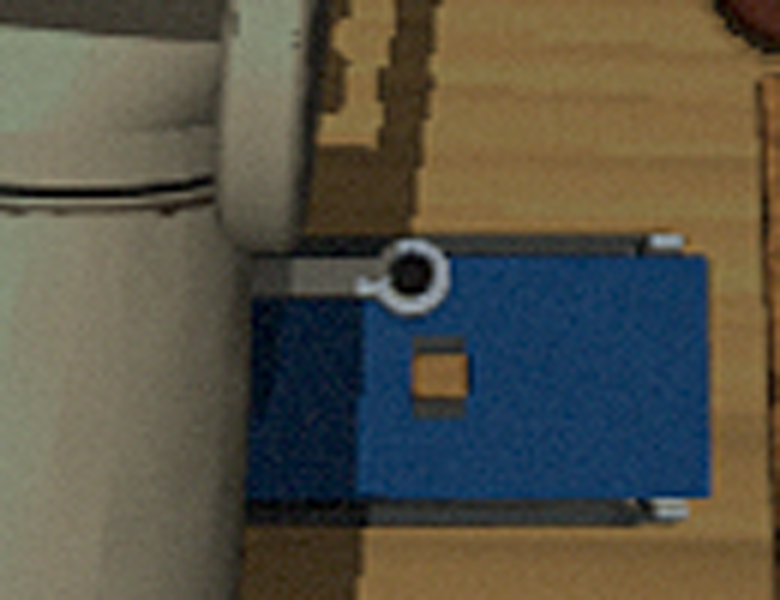

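Run:
```python
from h import *
d(545.3,-7.3,425,-np.pi/2)
im=camrig.snapshot("side")[:,:,::-1]; cv2.imwrite("pics/s1.png",cv2.resize(im[130:240,280:420],None,fx=5,fy=5,interpolation=2))
```

```text
shift [ -82.5 -149.8    3.4] turn [-0.003  0.002  1.48 ] dist rows 4.101549963597263 turn rows 11.837439539911356
```

View pics/s1.png

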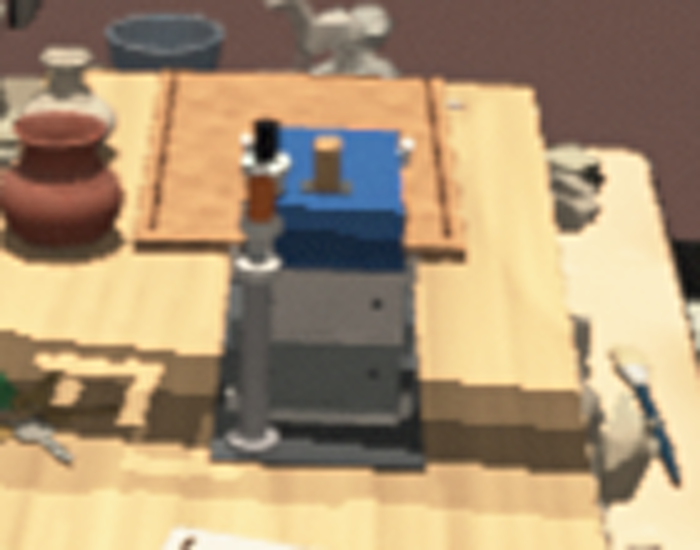

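Side view: orange peg (crop 262,195) sits in line with the post and black peg (265,140): bar folded. Now grasp the black peg.

```bash
python3 steer.py '[[-20,-40,0,0,0,0.12],[-40,-75,0,0,0,0.25],[-60,-110,0,0,0,0.37],[-82,-150,3,0,0,0.49],[-82,-150,3,0,0,0.62],[-82,-150,3,0,0,0.74],[-82,-150,3,0,0,0.86],[-82,-150,3,0,0,0.99],[-82,-150,3,0,0,1.11],[-82,-150,3,0,0,1.23],[-82,-150,3,0,0,1.36],[-82,-150,3,0,0,1.48],[-82,-150,3,0,0,1.48],[-82,-150,3,0,0,1.48]]' 40
python3 - <<'E'
from h import *
d(545.3,-7.3,329,-np.pi/2)
E
```

```text
time: 7.33
tool_pos: [543.9, -6.2, 428.6]
tool_rot: [3.141, 0.006, 0.005]
ft_force: [0.2, 0.4, -0.8]
grip_width: 40.1
finger_force: 0.0
shift [ 1.1  1.  99.6] turn [ 0.001 -0.003  0.004] dist rows 2.389233878240706 turn rows 0.04048929024749598
```

```bash
python3 steer.py '[[1,1,40,0,0,0],[1,1,80,0,0,0],[1,1,99,0,0,0],[1,1,99,0,0,0],[1,1,99,0,0,0]]' 40
python3 steer.py '[[0,0,0,0,0,0],[0,0,0,0,0,0],[0,0,0,0,0,0],[0,0,0,0,0,0],[0,0,0,0,0,0],[0,0,0,0,0,0]]' 5 6
python3 - <<'E'
from h import *
T=status.state()["tool_pos"];P=np.array([544.5,112.6]);v=T[:2]-P;print(T,np.linalg.norm(v))
for i in range(1,17):
    r=.116*i; p=P+R.from_euler('z',r).apply([*v,0])[:2]-T[:2]; print([round(p[0]),round(-p[1])],round(-r,2),end=" ")
E
```

```text
time: 7.75
tool_pos: [545.6, -7.5, 328.6]
tool_rot: [3.141, 0.005, 0.003]
ft_force: [0.1, -0.2, 0.8]
grip_width: 39.9
finger_force: 0.0
time: 8.25
tool_pos: [546.2, -7.1, 327.7]
tool_rot: [-3.14, -0.001, 0.0]
ft_force: [-0.4, 4.5, 1.6]
grip_width: 15.7
finger_force: 6.0
[546.22135031  -7.0669199  327.74508506] 119.67929965671964
[14, -1] -0.12 [27, -4] -0.23 [41, -8] -0.35 [53, -13] -0.46 [65, -21] -0.58 [76, -29] -0.7 [86, -39] -0.81 [95, -49] -0.93 [103, -61] -1.04 [109, -73] -1.16 [113, -87] -1.28 [116, -100] -1.39 [118, -114] -1.51 [118, -128] -1.62 [116, -142] -1.74 [113, -155] -1.86
```

```bash
python3 steer.py '[[7,0,0,0,0,-0.06],[14,-1,0,0,0,-0.12],[27,-4,0,0,0,-0.23],[41,-8,0,0,0,-0.35],[53,-13,0,0,0,-0.46],[65,-21,0,0,0,-0.58],[76,-29,0,0,0,-0.7],[86,-39,0,0,0,-0.81],[95,-49,0,0,0,-0.93],[103,-61,0,0,0,-1.04],[109,-73,0,0,0,-1.16],[113,-87,0,0,0,-1.28],[116,-100,0,0,0,-1.39],[118,-114,0,0,0,-1.51],[118,-128,0,0,0,-1.62],[116,-142,0,0,0,-1.74],[115,-149,0,0,0,-1.80],[115,-149,0,0,0,-1.80],[115,-149,0,0,0,-1.80]]'
python3 steer.py '[[0,0,0,0,0,0],[0,0,0,0,0,0],[0,0,0,0,0,0],[0,0,0,0,0,0],[0,0,-35,0,0,0],[0,0,-70,0,0,0],[0,0,-100,0,0,0],[0,0,-100,0,0,0]]' 40
python3 - <<'E'
from h import *
print(status.state()["joints"].round(2))
d(510,-18.5,425,np.radians(-89.5)); d(510,-18.5,425,np.radians(.5))
E
```

```text
time: 9.83
tool_pos: [662.0, 141.2, 327.8]
tool_rot: [1.954, 2.458, 0.001]
ft_force: [3.5, 1.6, 0.7]
grip_width: 15.6
finger_force: 6.0
time: 10.5
tool_pos: [662.5, 140.9, 435.9]
tool_rot: [1.948, 2.453, 0.012]
ft_force: [0.1, -1.2, 0.5]
grip_width: 39.7
finger_force: 0.0
[ 0.03  0.41  0.87 -0.    1.85 -0.2 ]
shift [-120.7 -184.8    9. ] turn [ 0.008  0.01  -1.351] dist rows 5.296914741715223 turn rows 10.810037785569245
shift [-120.7 -184.8    9. ] turn [0.012 0.001 0.22 ] dist rows 5.296914741715223 turn rows 1.7594323530948959
```

```bash
python3 steer.py '[[-40,-60,9,0,0,0.1],[-80,-120,9,0,0,0.22],[-121,-185,9,0,0,0.22],[-121,-185,9,0,0,0.22],[-121,-185,9,0,0,0.22],[-121,-185,9,0,0,0.22],[-121,-185,9,0,0,0.22],[-121,-185,9,0,0,0.22],[-121,-185,9,0,0,0.22]]' 50
python3 - <<'E'
from h import *
d(509.7,-18,308,np.radians(.5))
snap("top","t2",(120,130,540,300),1.9)
E
```

```text
time: 11.25
tool_pos: [509.3, -18.0, 418.4]
tool_rot: [-2.21, -2.232, -0.001]
ft_force: [0.7, 0.6, -0.2]
grip_width: 49.8
finger_force: 0.0
shift [-1.000e-01  4.000e-01  1.104e+02] turn [ 0.    -0.001  0.001] dist rows 2.6470223124410697 turn rows 0.008578630738424317
```

View pics/t2.png

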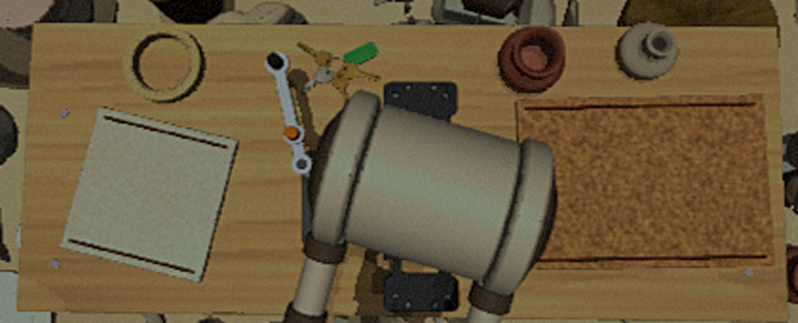

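Bar is folded and swung clear (black peg (276,60), orange (291,132), post (302,163)); boards unmoved. Take the lid.

```bash
python3 steer.py '[[0,0,40,0,0,0],[0,0,80,0,0,0],[0,0,105,0,0,0],[0,0,110,0,0,0],[0,0,110,0,0,0],[0,0,110,0,0,0]]' 50
python3 steer.py '[[0,0,0,0,0,0],[0,0,0,0,0,0],[0,0,0,0,0,0],[0,0,0,0,0,0],[0,0,0,0,0,0],[0,0,0,0,0,0],[0,0,-6,0,0,0],[0,0,-15,0,0,0],[0,0,-40,0,0,0],[0,0,-72,0,0,0],[0,0,-72,0,0,0],[0,0,-72,0,0,0]]' 5 25
python3 - <<'E'
from h import *
g=lambda a,b:ray("top",120+a/1.9-.25,130+b/1.9-.25,208)
c=[g(515,99),g(764,94),g(775,264),g(523,268)];print(np.round(c,0),np.mean(c,0))
d(532,-318,380,np.radians(-89.2))
E
```

```text
time: 11.8
tool_pos: [509.2, -18.0, 308.9]
tool_rot: [-2.21, -2.233, -0.0]
ft_force: [0.7, -0.0, 0.3]
grip_width: 50.2
finger_force: 0.0
time: 12.8
tool_pos: [509.3, -18.9, 382.8]
tool_rot: [2.209, 2.229, 0.003]
ft_force: [0.0, 0.2, -4.2]
grip_width: 15.8
finger_force: 25.0
[[ 638. -149.  208.]
 [ 646. -471.  208.]
 [ 428. -477.  208.]
 [ 419. -158.  208.]] [ 532.98610702 -313.52388433  208.        ]
shift [-299.3   20.1    3.2] turn [ 0.004 -0.002  1.566] dist rows 7.1929232832688275 turn rows 12.525706056367799
```

```bash
python3 steer.py '[[0,0,0,0,0,0.12],[-25,1,0,0,0,0.25],[-50,4,0,0,0,0.37],[-80,6,0,0,0,0.5],[-110,8,0,0,0,0.62],[-140,10,0,0,0,0.75],[-170,12,0,0,0,0.87],[-200,14,0,0,0,1],[-230,16,0,0,0,1.12],[-260,18,0,0,0,1.25],[-280,19,0,0,0,1.37],[-298,21,0,0,0,1.5],[-298,21,0,0,0,1.57],[-298,21,0,0,0,1.57],[-298,21,0,0,0,1.57]]'
python3 - <<'E'
from h import *
d(533,-317,225,np.radians(-89.2))
E
```

```text
time: 14.05
tool_pos: [531.8, -316.1, 378.7]
tool_rot: [-3.139, -0.019, 0.004]
ft_force: [-0.1, 0.3, -3.4]
grip_width: 16.0
finger_force: 25.0
shift [  1.5   1.3 153.7] turn [-0.002  0.002 -0.002] dist rows 3.6868543250088677 turn rows 0.03196570268108762
```

```bash
python3 steer.py '[[1,1,40,0,0,0],[1,1,80,0,0,0],[1,1,120,0,0,0],[1,1,140,0,0,0],[1,1,148,0,0,0],[1,1,152,0,0,0],[1,1,154,0,0,0],[1,1,154,0,0,0]]'
python3 - <<'E'
from h import *
s=status.state();print(s["tool_pos"],s["ft_force"])
E
```

```text
time: 14.72
tool_pos: [534.1, -317.9, 228.5]
tool_rot: [3.139, 0.017, 0.004]
ft_force: [-0.5, -0.1, -4.0]
grip_width: 15.6
finger_force: 25.0
[ 534.124436   -317.89906185  228.52003846] [-0.54339026 -0.10114332 -4.04681633]
```

```bash
python3 steer.py '[[0,0,0,0,0,0],[0,0,0.5,0,0,0],[0,0,1,0,0,0],[0,0,1,0,0,0]]'
```

```text
time: 15.05
tool_pos: [533.5, -317.7, 226.3]
tool_rot: [3.141, 0.016, 0.001]
ft_force: [-0.7, 0.2, -3.1]
grip_width: 15.8
finger_force: 25.0
```

```bash
python3 steer.py '[[0,0,1,0,0,0],[0,0,2,0,0,0],[0,0,2,0,0,0]]'
```

```text
time: 15.3
tool_pos: [533.6, -317.7, 225.1]
tool_rot: [3.14, 0.015, 0.002]
ft_force: [-1.7, 0.3, 4.5]
grip_width: 15.7
finger_force: 25.0
```

```bash
python3 steer.py '[[0,0,0,0,0,0],[0,0,0,0,0,0],[0,0,0,0,0,0],[0,0,-30,0,0,0],[0,0,-70,0,0,0],[0,0,-110,0,0,0],[0,0,-150,0,0,0],[0,0,-190,0,0,0],[0,0,-200,0,0,0],[0,0,-200,0,0,0]]' 50
python3 - <<'E'
from h import *
snap("top","t3",(265,180,395,280),6)
E
```

```text
time: 16.13
tool_pos: [534.3, -318.3, 428.2]
tool_rot: [3.136, 0.015, 0.01]
ft_force: [0.6, -0.3, 0.2]
grip_width: 50.1
finger_force: 0.0
```

View pics/t3.png

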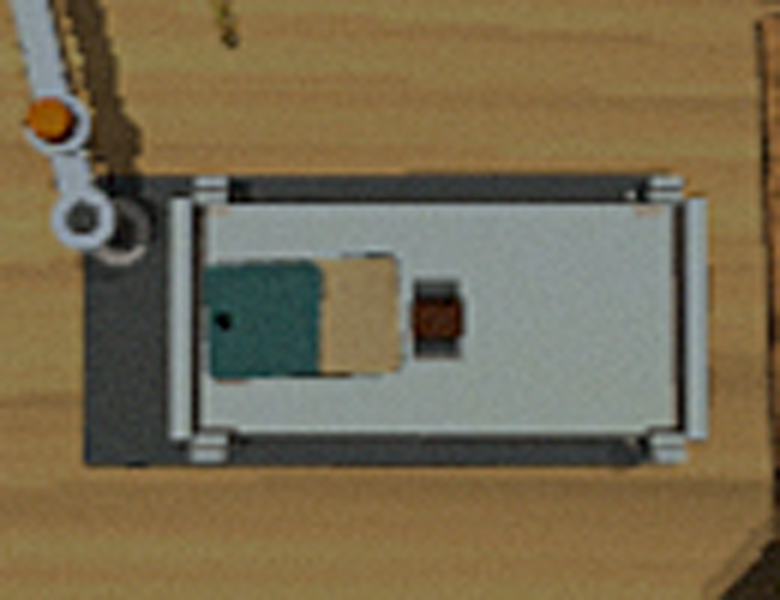

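Only tile_a is on the upper tray, left end (crop centre (303,318)), slightly turned. Right half empty.

Run:
```python
from h import *
g=lambda a,b,z:ray("top",265+a/6-.4,180+b/6-.4,z)
p=[g(*q,266) for q in((205,264),(395,255),(400,371),(210,380))];print(np.round(p,1),np.mean(p,0))
l=p[1]+p[2]-p[0]-p[3];print("yaw",np.degrees(np.arctan2(l[1],l[0]))+90)
c=np.mean(p,0);d(c[0]-.5,c[1]-2,425,np.arctan2(l[1],l[0])+np.pi/2)
print("tray handle",g(438,318,292),g(438,318,294))
```

```text
[[ 5.299e+02  7.360e+01  2.660e+02]
 [ 5.341e+02  2.000e-01  2.660e+02]
 [ 4.896e+02 -2.100e+00  2.660e+02]
 [ 4.854e+02  7.100e+01  2.660e+02]] [509.78489009  35.68792919 266.        ]
yaw 3.2913606124172645
shift [ -21.  -351.8   -1.1] turn [-0.    -0.003  1.523] dist rows 8.450946710481704 turn rows 12.185365071104462
tray handle [509.86640908 -16.03633822 292.        ] [509.85001979 -15.99879004 294.        ]
```

```bash
python3 - <<'E'
s=open("h.py").read()
i=s.index("        best=None");j=s.index("        rv=best")
s=s[:i]+'''        w=lambda a:(a+np.pi)%(2*np.pi)-np.pi
        q6=w(np.arctan2(y,x)-yaw); q6=q6 if abs(q6)<=np.pi/2 else w(q6+np.pi)
        b=r0.apply([0,1,0]);c=s["joints"][5]-(s["joints"][0]-np.arctan2(b[1],b[0]))
        rv=np.array([0,0,0.]);a=yaw
        cur=s["joints"][0]-s["joints"][5];tgt=np.arctan2(y,x)-q6
        print("q6",q6.round(2));rv[2]=-(tgt-cur)
        if len(ys:=[])==0: pass
'''+s[j+15:].lstrip("\n")
s=s.replace("        if len(ys:=[])==0: pass\n","").replace("        b=r0.apply([0,1,0]);c=s[\"joints\"][5]-(s[\"joints\"][0]-np.arctan2(b[1],b[0]))\n","").replace(";a=yaw\n","\n")
open("h.py","w").write(s)
E
python3 - <<'E'
from h import *
d(509.3,33.5,425,np.radians(3.3))
E
```

```text
q6 0.01
shift [ -21.  -351.6   -1.1] turn [ 0.     0.    -1.619] dist rows 8.446425736575396 turn rows 12.948666491127709
```

```bash
python3 steer.py '[[0,-30,0,0,0,-0.12],[-3,-60,0,0,0,-0.25],[-5,-90,0,0,0,-0.37],[-7,-120,0,0,0,-0.5],[-9,-150,0,0,0,-0.62],[-11,-180,0,0,0,-0.75],[-13,-210,0,0,0,-0.87],[-15,-240,0,0,0,-1],[-17,-270,0,0,0,-1.12],[-19,-300,0,0,0,-1.25],[-20,-330,0,0,0,-1.37],[-21,-352,0,0,0,-1.5],[-21,-352,0,0,0,-1.62],[-21,-352,0,0,0,-1.62],[-21,-352,0,0,0,-1.62]]' 66
python3 - <<'E'
from h import *
d(509.3,33.5,261,np.radians(3.3))
E
```

```text
time: 17.43
tool_pos: [508.3, 34.4, 420.9]
tool_rot: [-2.156, -2.28, 0.004]
ft_force: [-0.5, 0.3, -0.5]
grip_width: 65.9
finger_force: 0.0
q6 0.01
shift [ -1.1   1.7 159.9] turn [ 0.     0.    -0.002] dist rows 3.8346086270125337 turn rows 0.014435964403846646
```

```bash
python3 steer.py '[[0,1,40,0,0,0],[0,1,80,0,0,0],[0,1,120,0,0,0],[0,1,145,0,0,0],[0,1,157,0,0,0],[0,1,159,0,0,0],[0,1,159,0,0,0],[0,1,159,0,0,0],[0,1,159,0,0,0]]'
python3 steer.py '[[0,0,0,0,0,0],[0,0,0,0,0,0],[0,0,0,0,0,0],[0,0,0,0,0,0],[0,0,0,0,0,0],[0,0,-10,0,0,0],[0,0,-40,0,0,0],[0,0,-80,0,0,0],[0,0,-120,0,0,0],[0,0,-120,0,0,0]]' 30 10
python3 - <<'E'
from h import *
im=camrig.snapshot("top")[:,:,::-1].copy();cv2.imwrite("pics/t4_raw.png",im);h=cv2.cvtColor(im,cv2.COLOR_BGR2HSV)
r=cv2.inRange(h,(0,0,110),(180,70,255));r[:,:145]=0;r[:,255:]=0;r[:175]=0;r[285:]=0
n,l,s,_=cv2.connectedComponentsWithStats(r);k=1+s[1:,4].argmax();rr=cv2.minAreaRect(cv2.findNonZero((l==k).astype('uint8')));print("tb",rr)
p=np.array([ray("top",*q,208) for q in cv2.boxPoints(rr)]);print(p.round(),p.mean(0))
E
```

```text
time: 18.18
tool_pos: [511.1, 34.0, 267.0]
tool_rot: [2.154, 2.283, 0.004]
ft_force: [0.1, 0.9, -0.1]
grip_width: 65.9
finger_force: 0.0
time: 19.02
tool_pos: [512.3, 34.0, 394.3]
tool_rot: [2.146, 2.277, 0.013]
ft_force: [0.8, 0.5, 1.1]
grip_width: 44.3
finger_force: 10.0
tb ((197.67703247070312, 231.3960418701172), (75.52886962890625, 77.27095031738281), 14.574216842651367)
[[440. 442. 208.]
 [627. 402. 208.]
 [580. 216. 208.]
 [396. 258. 208.]] [510.85605651 329.52994048 208.        ]
```

Run:
```python
from h import *
s=status.state();print(s["tool_pos"],s["grip_width"],s["finger_force"])
a=np.radians(-12.3);c=np.array([510.4,327.3]);ex=np.array([np.cos(a),np.sin(a)]);ey=np.array([-ex[1],ex[0]])
for i in(50,-50):
  for j in(47,-47):print(i,j,c+i*ex+j*ey)
t=c+50*ex+47*ey;d(t[0],t[1],380,a)
```

```text
[511.65186346  34.13122297 390.44797637] 44.184559844191895 9.999859929084778
50 47 [569.26470688 362.56962268]
50 -47 [549.23985057 270.72733869]
-50 47 [471.56014943 383.87266131]
-50 -47 [451.53529312 292.03037732]
q6 0.78
shift [324.5  76.8  10.5] turn [0.    0.    0.274] dist rows 8.000403348620663 turn rows 2.190046536861485
```

```bash
python3 steer.py '[[40,10,0,0,0,0.1],[80,20,4,0,0,0.2],[120,30,8,0,0,0.27],[160,40,10,0,0,0.27],[200,50,10,0,0,0.27],[240,60,10,0,0,0.27],[280,68,10,0,0,0.27],[310,74,10,0,0,0.27],[324,77,10,0,0,0.27],[324,77,10,0,0,0.27],[324,77,10,0,0,0.27],[324,77,10,0,0,0.27],[324,77,10,0,0,0.27]]'
python3 - <<'E'
from h import *
d(569.3,362.5,213,np.radians(-12.3))
E
```

```text
time: 20.15
tool_pos: [567.7, 361.0, 374.7]
tool_rot: [2.444, 1.973, -0.001]
ft_force: [-0.7, -0.6, -0.2]
grip_width: 44.3
finger_force: 10.0
q6 0.78
shift [  1.9   1.2 161.7] turn [0.    0.    0.002] dist rows 3.877114531545704 turn rows 0.017410711813045765
```

```bash
python3 steer.py '[[1,1,40,0,0,0],[1,1,80,0,0,0],[1,1,120,0,0,0],[1,1,145,0,0,0],[1,1,157,0,0,0],[1,1,159,0,0,0],[1,1,159,0,0,0],[1,1,159,0,0,0],[1,1,160,0,0,0],[1,1,161,0,0,0]]'
```

```text
time: 20.98
tool_pos: [569.7, 363.3, 215.3]
tool_rot: [2.443, 1.974, 0.005]
ft_force: [-0.2, 0.0, -1.2]
grip_width: 45.2
finger_force: 10.0
```

```bash
python3 steer.py '[[0,0,0,0,0,0],[0,0,0.5,0,0,0],[0,0,1,0,0,0],[0,0,1.5,0,0,0],[0,0,1.5,0,0,0]]'
```

```text
time: 21.4
tool_pos: [568.9, 363.2, 212.6]
tool_rot: [2.443, 1.975, 0.001]
ft_force: [0.0, -0.2, 2.0]
grip_width: 44.7
finger_force: 10.0
```

```bash
python3 steer.py '[[0,0,0.5,0,0,0],[0,0,0.5,0,0,0],[0,0,0.5,0,0,0],[0,0,0.5,0,0,0],[0,0,-30,0,0,0],[0,0,-70,0,0,0],[0,0,-110,0,0,0],[0,0,-150,0,0,0],[0,0,-180,0,0,0],[0,0,-190,0,0,0],[0,0,-190,0,0,0],[0,0,-190,0,0,0]]' 54
python3 - <<'E'
from h import *
snap("top","t5",(140,170,260,290),5)
d(509.3,-18,405,np.radians(.5))
E
```

```text
time: 22.4
tool_pos: [568.8, 363.1, 400.7]
tool_rot: [-2.443, -1.975, 0.002]
ft_force: [0.2, -0.3, -1.1]
grip_width: 53.8
finger_force: 0.0
q6 -0.04
shift [-384.9   22.    -5.1] turn [ 0.    0.   -0.22] dist rows 9.245152101115202 turn rows 1.7581207202760238
```

View pics/t5.png

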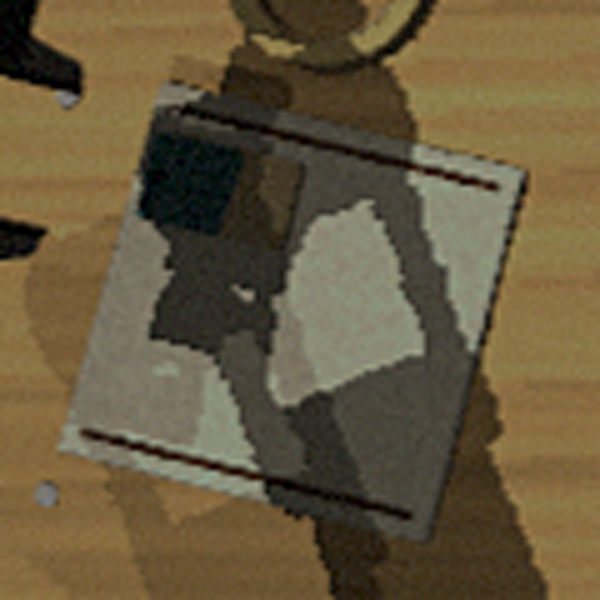

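Tile lies flat on the far-left of the white board (crop 222,190). Now the upper tray.

```bash
python3 steer.py '[[-40,2,-5,0,0,-0.1],[-80,5,-5,0,0,-0.2],[-120,7,-5,0,0,-0.22],[-160,9,-5,0,0,-0.22],[-200,11,-5,0,0,-0.22],[-240,13,-5,0,0,-0.22],[-280,16,-5,0,0,-0.22],[-320,18,-5,0,0,-0.22],[-360,20,-5,0,0,-0.22],[-385,22,-5,0,0,-0.22],[-385,22,-5,0,0,-0.22],[-385,22,-5,0,0,-0.22],[-385,22,-5,0,0,-0.22]]' 46
python3 - <<'E'
from h import *
d(509.3,-18.5,265,np.radians(.5))
E
```

```text
time: 23.53
tool_pos: [509.3, -17.1, 405.2]
tool_rot: [-2.209, -2.229, 0.002]
ft_force: [0.1, 0.5, -0.1]
grip_width: 46.3
finger_force: 0.0
q6 -0.05
shift [ -1.6   0.4 140.2] turn [0. 0. 0.] dist rows 3.362851101958557 turn rows 0.003520217211009813
```

```bash
python3 steer.py '[[-1,0,40,0,0,0],[-1,0,80,0,0,0],[-1,0,115,0,0,0],[-1,0,132,0,0,0],[-1,0,140,0,0,0],[-1,0,140,0,0,0],[-1,0,140,0,0,0],[-1,0,140,0,0,0]]'
python3 steer.py '[[0,0,0,0,0,0],[0,0,0,0,0,0],[0,0,0,0,0,0],[0,0,0,0,0,0],[0,0,0,0,0,0],[0,0,0,0,0,0],[0,0,-6,0,0,0],[0,0,-15,0,0,0],[0,0,-25,0,0,0],[0,0,-50,0,0,0],[0,0,-90,0,0,0],[0,0,-122,0,0,0],[0,0,-122,0,0,0],[0,0,-122,0,0,0]]' 5 30
python3 - <<'E'
from h import *
im=camrig.snapshot("top")[:,:,::-1].copy();cv2.imwrite("pics/t6.png",cv2.resize(im[165:285,380:540],None,fx=5,fy=5,interpolation=2))
d(533,-212,390,np.radians(-89.2))
E
```

```text
time: 24.2
tool_pos: [510.8, -18.7, 269.1]
tool_rot: [2.208, 2.23, 0.003]
ft_force: [0.0, -0.2, -0.4]
grip_width: 46.1
finger_force: 0.0
time: 25.37
tool_pos: [510.5, -19.2, 391.9]
tool_rot: [2.208, 2.228, 0.004]
ft_force: [-0.8, -0.2, -4.2]
grip_width: 15.6
finger_force: 30.0
q6 1.18
shift [-193.2   21.6   -0.7] turn [0.    0.    1.566] dist rows 4.662350023984537 turn rows 12.526188739845534
```

View pics/t6.png

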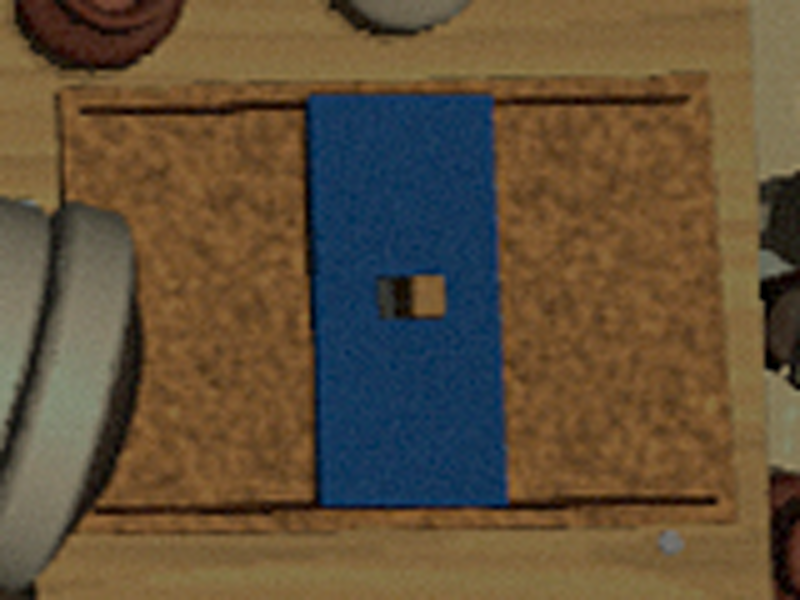

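Lid sits squarely on the cork board (crop x 310–505), with ~120 mm free left and ~108 mm right. Upper tray goes left.

```bash
python3 steer.py '[[-16,2,0,0,0,0.12],[-32,4,0,0,0,0.25],[-48,6,0,0,0,0.37],[-64,8,0,0,0,0.5],[-80,9,0,0,0,0.62],[-96,11,0,0,0,0.75],[-112,13,0,0,0,0.87],[-128,15,0,0,0,1],[-144,17,0,0,0,1.12],[-160,19,0,0,0,1.25],[-176,20,0,0,0,1.37],[-192,21,0,0,0,1.5],[-193,21,0,0,0,1.57],[-193,21,0,0,0,1.57],[-193,21,0,0,0,1.57],[-193,21,0,0,0,1.57]]'
python3 - <<'E'
from h import *
d(533,-212.3,230,np.radians(-89.2))
E
```

```text
time: 26.75
tool_pos: [532.1, -211.1, 387.8]
tool_rot: [-3.14, -0.019, 0.003]
ft_force: [-0.2, 0.2, -3.3]
grip_width: 16.1
finger_force: 30.0
q6 1.18
shift [  1.2   1.4 157.8] turn [ 0.     0.    -0.002] dist rows 3.785314332439284 turn rows 0.0135971637942216
```

```bash
python3 steer.py '[[1,1,40,0,0,0],[1,1,80,0,0,0],[1,1,120,0,0,0],[1,1,145,0,0,0],[1,1,155,0,0,0],[1,1,157,0,0,0],[1,1,157,0,0,0],[1,1,157,0,0,0],[1,1,157,0,0,0],[1,1,157,0,0,0]]'
python3 steer.py '[[0,0,1,0,0,0],[0,0,2,0,0,0],[0,0,2,0,0,0]]'
```

```text
time: 27.58
tool_pos: [534.4, -213.4, 234.2]
tool_rot: [3.139, 0.016, 0.005]
ft_force: [0.3, 0.2, -3.5]
grip_width: 15.9
finger_force: 30.0
time: 27.83
tool_pos: [533.4, -212.8, 230.1]
tool_rot: [3.142, 0.015, 0.0]
ft_force: [-1.1, -0.1, -3.3]
grip_width: 16.2
finger_force: 30.0
```

```bash
python3 steer.py '[[0,0,1,0,0,0],[0,0,2,0,0,0],[0,0,2.5,0,0,0],[0,0,2.5,0,0,0],[0,0,2.5,0,0,0]]'
```

```text
time: 28.25
tool_pos: [533.4, -212.7, 227.6]
tool_rot: [-3.142, -0.015, 0.0]
ft_force: [0.5, 0.2, -2.5]
grip_width: 15.7
finger_force: 30.0
```

```bash
python3 steer.py '[[0,0,0.5,0,0,0],[0,0,1,0,0,0],[0,0,1.5,0,0,0],[0,0,1.5,0,0,0]]'
```

```text
time: 28.58
tool_pos: [533.4, -212.8, 227.5]
tool_rot: [3.141, 0.016, 0.001]
ft_force: [-3.5, 2.8, 5.6]
grip_width: 15.3
finger_force: 30.0
```

```bash
python3 steer.py '[[0,0,0,0,0,0],[0,0,0,0,0,0],[0,0,0,0,0,0],[0,0,-30,0,0,0],[0,0,-70,0,0,0],[0,0,-110,0,0,0],[0,0,-150,0,0,0],[0,30,-180,0,0,0],[0,70,-180,0,0,0],[0,100,-180,0,0,0],[0,100,-180,0,0,0]]' 50
python3 - <<'E'
from h import *
snap("top","t7",(265,170,425,280),5)
E
```

```text
time: 29.5
tool_pos: [533.6, -317.9, 405.0]
tool_rot: [3.14, 0.007, -0.001]
ft_force: [-0.1, -0.0, -0.9]
grip_width: 50.1
finger_force: 0.0
```

View pics/t7.png

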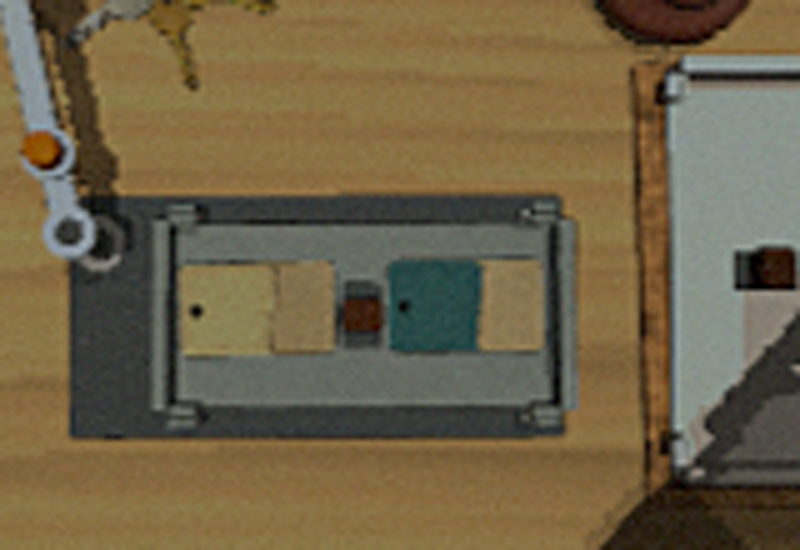

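Lower tray holds tile_c (left, crop centre (256,309)) and tile_d (right, (466,306)); upper tray is fine on the board.

Run:
```python
from h import *
g=lambda a,b,z=222:ray("top",265+a/5-.4,170+b/5-.4,z)
for P in(((180,265),(333,262),(335,353),(180,355)),((388,262),(542,260),(543,350),(390,352))):
    p=[g(*q) for q in P];c=np.mean(p,0);l=p[1]+p[2]-p[0]-p[3];y=np.degrees(np.arctan2(l[1],l[0]))+90
    print(c,y,np.linalg.norm(l)/2); d(c[0]-.5,c[1]-2,400,np.radians(y))
print(g(363,314,248))
```

```text
[512.9709026  35.105139  222.       ] 1.5143903966491905 74.82633230283272
q6 0.04
shift [ -19.3 -348.5    5. ] turn [ 0.     0.    -1.591] dist rows 8.370586580630711 turn rows 12.72765936229542
[515.33494455 -66.06869106 222.        ] 1.3303966118188129 74.25250440802768
q6 -0.15
shift [ -17.6 -247.3    5. ] turn [ 0.     0.    -1.588] dist rows 5.9465025541547005 turn rows 12.70196898350745
[510.68680598 -15.91734397 248.        ]
```

```bash
python3 steer.py '[[0,-30,0,0,0,-0.12],[-3,-60,0,0,0,-0.25],[-5,-90,0,0,0,-0.37],[-7,-120,0,0,0,-0.5],[-9,-150,0,0,0,-0.62],[-11,-180,0,0,0,-0.75],[-13,-210,0,0,0,-0.87],[-15,-240,0,0,0,-1],[-16,-270,0,0,0,-1.12],[-17,-300,0,0,0,-1.25],[-19,-330,0,0,0,-1.37],[-19,-348,0,0,0,-1.5],[-19,-348,0,0,0,-1.59],[-19,-348,0,0,0,-1.59],[-19,-348,0,0,0,-1.59],[-19,-348,0,0,0,-1.59]]' 66
python3 - <<'E'
from h import *
d(512.5,33.1,217,np.radians(1.5))
E
```

```text
time: 30.88
tool_pos: [511.8, 35.1, 406.0]
tool_rot: [-2.192, -2.251, -0.0]
ft_force: [0.9, 0.1, -0.4]
grip_width: 66.0
finger_force: 0.0
q6 0.04
shift [ -2.    0.6 189. ] turn [0. 0. 0.] dist rows 4.532258211836164 turn rows 0.0025275561096211874
```

```bash
python3 steer.py '[[-1,1,40,0,0,0],[-1,1,80,0,0,0],[-1,1,120,0,0,0],[-1,1,155,0,0,0],[-1,1,178,0,0,0],[-1,1,187,0,0,0],[-1,1,188,0,0,0],[-1,1,188,0,0,0],[-1,1,188,0,0,0],[-1,1,188,0,0,0]]'
python3 steer.py '[[0,0,0,0,0,0],[0,0,0,0,0,0],[0,0,0,0,0,0],[0,0,0,0,0,0],[0,0,0,0,0,0]]' 30 10
python3 steer.py '[[0,0,-10,0,0,0],[0,0,-40,0,0,0],[0,0,-80,0,0,0],[0,0,-120,0,0,0],[0,0,-160,0,0,0],[0,0,-165,0,0,0],[0,0,-165,0,0,0],[0,0,-165,0,0,0]]'
python3 - <<'E'
from h import *
im=camrig.snapshot("top")[:,:,::-1].copy();cv2.imwrite("pics/t8.png",cv2.resize(im[165:285,130:270],None,fx=5,fy=5,interpolation=2))
d(549.2,265.7,380,np.radians(-12.3))
E
```

```text
time: 31.72
tool_pos: [514.1, 33.8, 219.8]
tool_rot: [2.188, 2.251, 0.003]
ft_force: [0.6, 1.0, -0.6]
grip_width: 65.9
finger_force: 0.0
time: 32.13
tool_pos: [513.2, 34.1, 218.5]
tool_rot: [2.189, 2.253, 0.001]
ft_force: [-0.2, -0.2, 0.8]
grip_width: 44.7
finger_force: 10.0
time: 32.8
tool_pos: [512.9, 34.1, 382.8]
tool_rot: [-2.189, -2.253, 0.0]
ft_force: [-0.6, 0.3, -0.4]
grip_width: 44.9
finger_force: 10.0
q6 0.67
shift [230.4  43.4   1.4] turn [0.    0.    0.244] dist rows 5.622591025959349 turn rows 1.9489111235330434
```

View pics/t8.png

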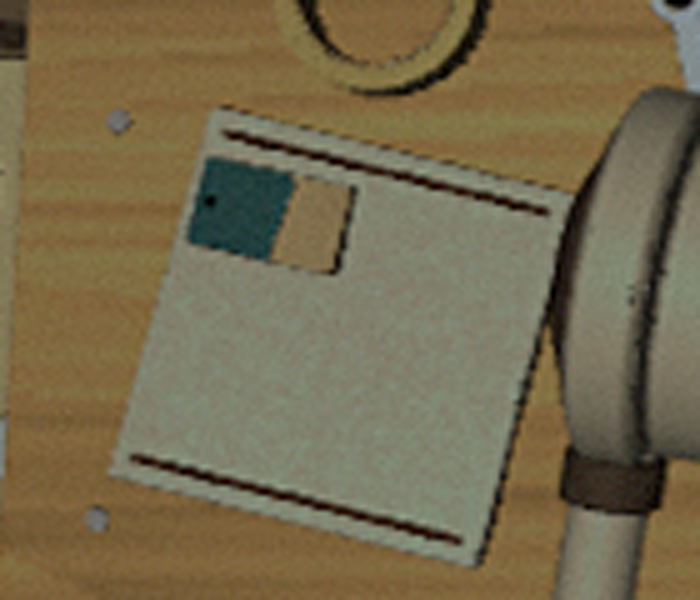

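Tile_a is flat on the board (crop (270,215)), board unmoved. Place tile_c in the far-right slot.

```bash
python3 steer.py '[[40,8,0,0,0,0.1],[80,15,0,0,0,0.2],[120,23,0,0,0,0.24],[160,30,0,0,0,0.24],[200,38,0,0,0,0.24],[230,42,0,0,0,0.24],[237,42,0,0,0,0.24],[237,42,0,0,0,0.24],[237,42,0,0,0,0.24],[237,42,0,0,0,0.24]]'
python3 - <<'E'
from h import *
d(549.7,272,213,np.radians(-12.3))
E
```

```text
time: 33.68
tool_pos: [548.0, 270.7, 382.3]
tool_rot: [-2.444, -1.973, 0.003]
ft_force: [-0.2, -0.4, -0.5]
grip_width: 44.5
finger_force: 10.0
q6 0.67
shift [  1.8   1.6 169.3] turn [0.    0.    0.002] dist rows 4.061468889720222 turn rows 0.017832840629290025
```

```bash
python3 steer.py '[[1,1,40,0,0,0],[1,1,80,0,0,0],[1,1,120,0,0,0],[1,1,150,0,0,0],[1,1,163,0,0,0],[1,1,166,0,0,0],[1,1,167,0,0,0],[1,1,168,0,0,0],[1,1,169,0,0,0],[1,1,170,0,0,0],[1,1,170,0,0,0],[1,1,170,0,0,0]]'
```

```text
time: 34.68
tool_pos: [549.7, 273.1, 213.9]
tool_rot: [2.443, 1.975, 0.002]
ft_force: [-0.2, -0.2, -0.5]
grip_width: 44.6
finger_force: 10.0
```

```bash
python3 steer.py '[[0,0,0.5,0,0,0],[0,0,1,0,0,0],[0,0,1.5,0,0,0],[0,0,1.5,0,0,0]]'
```

```text
time: 35.02
tool_pos: [549.5, 273.1, 212.4]
tool_rot: [2.443, 1.975, 0.001]
ft_force: [-1.5, -0.6, 5.1]
grip_width: 44.7
finger_force: 10.0
```

Contact; release and go to tile_d.

```bash
python3 steer.py '[[0,0,0,0,0,0],[0,0,0,0,0,0],[0,0,0,0,0,0],[0,0,0,0,0,0],[0,0,-30,0,0,0],[0,0,-70,0,0,0],[0,0,-110,0,0,0],[0,0,-150,0,0,0],[0,0,-180,0,0,0],[0,0,-180,0,0,0],[0,0,-180,0,0,0]]' 54
python3 - <<'E'
from h import *
d(514.8,-68,390,np.radians(1.3))
E
```

```text
time: 35.93
tool_pos: [550.2, 273.2, 393.9]
tool_rot: [2.442, 1.974, 0.007]
ft_force: [-0.6, -0.6, -0.6]
grip_width: 54.2
finger_force: 0.0
q6 -0.15
shift [-341.1   36.9    3.3] turn [ 0.     0.    -0.234] dist rows 8.22693192116489 turn rows 1.8695044021467389
```

```bash
python3 steer.py '[[-40,5,0,0,0,-0.1],[-80,9,0,0,0,-0.2],[-120,13,0,0,0,-0.23],[-160,18,0,0,0,-0.23],[-200,22,0,0,0,-0.23],[-240,26,0,0,0,-0.23],[-280,30,0,0,0,-0.23],[-320,35,0,0,0,-0.23],[-341,37,0,0,0,-0.23],[-341,37,0,0,0,-0.23],[-341,37,0,0,0,-0.23],[-341,37,0,0,0,-0.23]]' 66
python3 - <<'E'
from h import *
d(514.8,-68,217,np.radians(1.3))
E
```

```text
time: 36.93
tool_pos: [513.8, -67.3, 390.3]
tool_rot: [-2.198, -2.241, 0.001]
ft_force: [-0.2, 0.9, 0.7]
grip_width: 66.0
finger_force: 0.0
q6 -0.15
shift [ -1.    1.3 173.3] turn [ 0.     0.    -0.003] dist rows 4.155325537901154 turn rows 0.02603044591552961
```

```bash
python3 steer.py '[[0,1,40,0,0,0],[0,1,80,0,0,0],[0,1,120,0,0,0],[0,1,150,0,0,0],[0,1,167,0,0,0],[0,1,172,0,0,0],[0,1,173,0,0,0],[0,1,173,0,0,0],[0,1,173,0,0,0],[0,1,173,0,0,0]]'
python3 steer.py '[[0,0,0,0,0,0],[0,0,0,0,0,0],[0,0,0,0,0,0],[0,0,0,0,0,0],[0,0,0,0,0,0]]' 30 10
python3 steer.py '[[0,0,-10,0,0,0],[0,0,-40,0,0,0],[0,0,-80,0,0,0],[0,0,-120,0,0,0],[0,0,-160,0,0,0],[0,0,-165,0,0,0],[0,0,-165,0,0,0],[0,0,-165,0,0,0]]'
python3 - <<'E'
from h import *
im=camrig.snapshot("top")[:,:,::-1].copy();cv2.imwrite("pics/t9.png",cv2.resize(im[165:285,130:270],None,fx=5,fy=5,interpolation=2))
d(461.5,337,382,np.radians(-12.3))
E
```

```text
time: 37.77
tool_pos: [516.2, -68.3, 220.5]
tool_rot: [2.198, 2.241, 0.002]
ft_force: [-0.5, 0.6, 0.7]
grip_width: 66.2
finger_force: 0.0
time: 38.18
tool_pos: [515.3, -68.3, 219.0]
tool_rot: [2.2, 2.242, 0.0]
ft_force: [-1.1, 0.2, 2.2]
grip_width: 44.6
finger_force: 10.0
time: 38.85
tool_pos: [515.0, -68.2, 383.2]
tool_rot: [-2.2, -2.242, 0.0]
ft_force: [-1.0, -0.2, -1.0]
grip_width: 44.6
finger_force: 10.0
q6 0.85
shift [405.9 -45.3   0.5] turn [0.    0.    0.234] dist rows 9.79533644092399 turn rows 1.8690926020997964
```

View pics/t9.png

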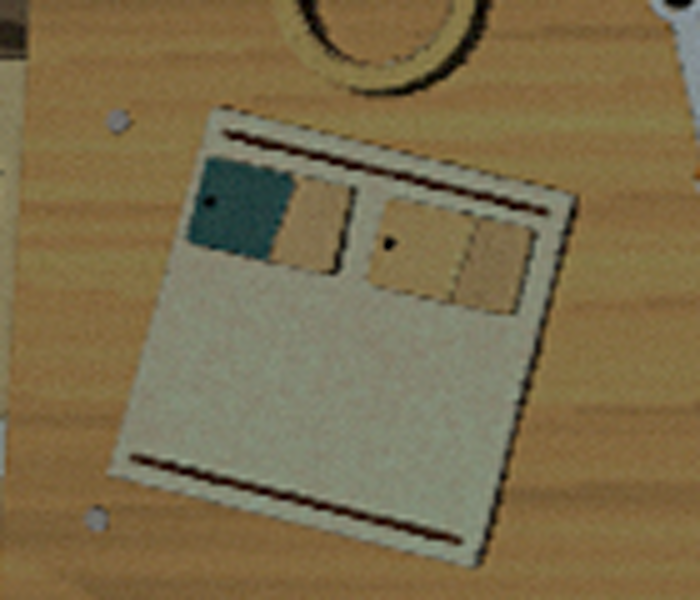

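Both tiles sit flat and apart ((270,215) and (450,258)). Tile_d to the near half.

```bash
python3 steer.py '[[40,-4,0,0,0,0.1],[80,-9,0,0,0,0.2],[120,-13,0,0,0,0.23],[160,-18,0,0,0,0.23],[200,-22,0,0,0,0.23],[240,-27,0,0,0,0.23],[280,-31,0,0,0,0.23],[320,-36,0,0,0,0.23],[360,-40,0,0,0,0.23],[395,-44,0,0,0,0.23],[406,-45,0,0,0,0.23],[406,-45,0,0,0,0.23],[406,-45,0,0,0,0.23],[406,-45,0,0,0,0.23]]'
python3 - <<'E'
from h import *
d(461.5,335,213,np.radians(-12.3))
E
```

```text
time: 40.07
tool_pos: [462.6, 335.3, 382.6]
tool_rot: [2.444, 1.973, -0.003]
ft_force: [-0.0, 0.4, -0.3]
grip_width: 44.3
finger_force: 10.0
q6 0.84
shift [ -0.3  -0.8 169.6] turn [0.    0.    0.002] dist rows 4.068307427816624 turn rows 0.018292227814507456
```

```bash
python3 steer.py '[[0,0,40,0,0,0],[0,0,80,0,0,0],[0,0,120,0,0,0],[0,0,150,0,0,0],[0,0,163,0,0,0],[0,0,166,0,0,0],[0,0,167,0,0,0],[0,0,168,0,0,0],[0,0,169,0,0,0],[0,0,170,0,0,0],[0,0,170,0,0,0],[0,0,170,0,0,0]]'
python3 steer.py '[[0,0,0.5,0,0,0],[0,0,1,0,0,0],[0,0,1,0,0,0],[0,0,1,0,0,0]]'
```

```text
time: 41.07
tool_pos: [462.7, 337.1, 214.4]
tool_rot: [2.443, 1.975, 0.002]
ft_force: [-0.3, -0.7, -1.0]
grip_width: 44.5
finger_force: 10.0
time: 41.4
tool_pos: [462.5, 337.0, 213.0]
tool_rot: [2.443, 1.975, 0.001]
ft_force: [0.0, 0.2, 1.5]
grip_width: 44.6
finger_force: 10.0
```

```bash
python3 steer.py '[[0,0,0.5,0,0,0],[0,0,0.5,0,0,0],[0,0,0.5,0,0,0]]'
python3 steer.py '[[0,0,0,0,0,0],[0,0,0,0,0,0],[0,0,0,0,0,0],[0,0,0,0,0,0],[0,0,-30,0,0,0],[0,0,-70,0,0,0],[0,0,-110,0,0,0],[0,0,-150,0,0,0],[0,0,-180,0,0,0],[0,0,-180,0,0,0],[0,0,-180,0,0,0]]' 54
python3 - <<'E'
from h import *
d(509.8,-18.3,390,np.radians(.5))
E
```

```text
time: 41.65
tool_pos: [462.5, 337.0, 213.0]
tool_rot: [2.443, 1.975, 0.001]
ft_force: [-2.7, -0.5, 5.6]
grip_width: 44.8
finger_force: 10.0
time: 42.57
tool_pos: [463.2, 337.2, 394.3]
tool_rot: [2.442, 1.974, 0.007]
ft_force: [-0.3, -0.1, -0.8]
grip_width: 53.6
finger_force: 0.0
q6 -0.04
shift [-337.9  120.     3.8] turn [ 0.    0.   -0.22] dist rows 8.599663986546364 turn rows 1.7578289966824747
```

Now the lower tray (handle z 214–248; grasp at TCP ≈ 221).

```bash
python3 steer.py '[[-38,13,0,0,0,-0.1],[-76,27,0,0,0,-0.2],[-114,40,0,0,0,-0.22],[-152,54,0,0,0,-0.22],[-190,67,0,0,0,-0.22],[-228,81,0,0,0,-0.22],[-266,94,0,0,0,-0.22],[-304,108,0,0,0,-0.22],[-338,120,0,0,0,-0.22],[-338,120,0,0,0,-0.22],[-338,120,0,0,0,-0.22],[-338,120,0,0,0,-0.22]]' 46
python3 - <<'E'
from h import *
d(509.8,-18.5,221,np.radians(.5))
E
```

```text
time: 43.57
tool_pos: [508.5, -18.2, 390.6]
tool_rot: [-2.21, -2.229, 0.001]
ft_force: [-0.1, 0.5, 0.1]
grip_width: 46.1
finger_force: 0.0
q6 -0.04
shift [ -0.6   1.8 169.6] turn [0. 0. 0.] dist rows 4.066307118484482 turn rows 0.0004779578912122995
```

```bash
python3 steer.py '[[0,1,40,0,0,0],[0,1,80,0,0,0],[0,1,120,0,0,0],[0,1,150,0,0,0],[0,1,164,0,0,0],[0,1,168,0,0,0],[0,1,169,0,0,0],[0,1,169,0,0,0],[0,1,169,0,0,0],[0,1,169,0,0,0]]'
python3 steer.py '[[0,0,0,0,0,0],[0,0,0,0,0,0],[0,0,0,0,0,0],[0,0,0,0,0,0],[0,0,0,0,0,0],[0,0,0,0,0,0]]' 5 30
python3 steer.py '[[0,0,-6,0,0,0],[0,0,-15,0,0,0],[0,0,-25,0,0,0],[0,0,-50,0,0,0],[0,0,-90,0,0,0],[0,0,-130,0,0,0],[0,0,-167,0,0,0],[0,0,-167,0,0,0],[0,0,-167,0,0,0]]'
python3 - <<'E'
from h import *
im=camrig.snapshot("top")[:,:,::-1].copy();cv2.imwrite("pics/t10.png",cv2.resize(im[165:285,380:540],None,fx=5,fy=5,interpolation=2))
d(533,-419.5,390,np.radians(-89.2))
E
```

```text
time: 44.4
tool_pos: [510.9, -18.7, 224.9]
tool_rot: [2.209, 2.23, 0.003]
ft_force: [-0.2, 0.6, -0.6]
grip_width: 46.1
finger_force: 0.0
time: 44.9
tool_pos: [510.2, -18.8, 223.3]
tool_rot: [2.211, 2.231, 0.001]
ft_force: [1.6, 0.4, 0.1]
grip_width: 15.8
finger_force: 30.0
time: 45.65
tool_pos: [510.8, -19.0, 393.4]
tool_rot: [2.208, 2.228, 0.004]
ft_force: [-0.5, -0.6, -4.3]
grip_width: 15.6
finger_force: 30.0
q6 0.89
shift [-400.9   19.5    0.6] turn [0.    0.    1.566] dist rows 9.62614409201413 turn rows 12.526762852851412
```

View pics/t10.png

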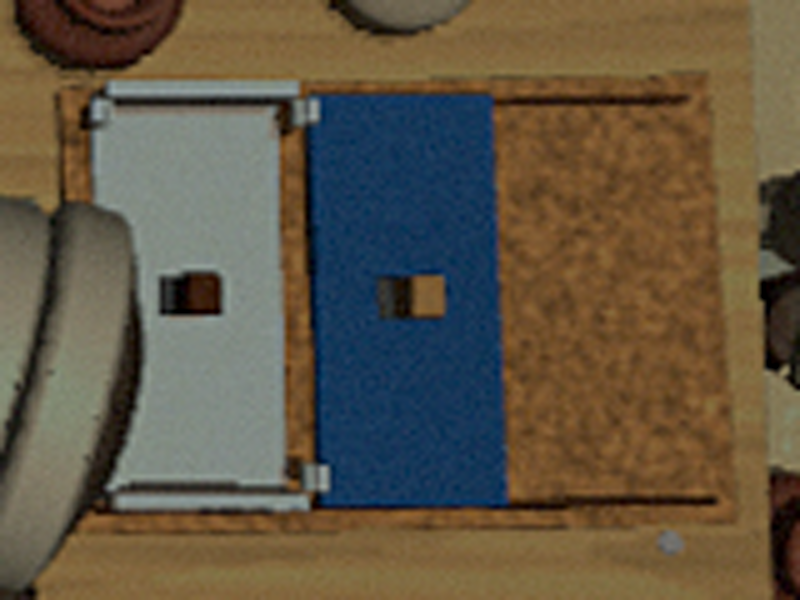

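Upper tray and lid stand cleanly on the cork board; right slot free (crop x 505–722). Lower tray goes there.

```bash
python3 steer.py '[[-20,2,0,0,0,0.12],[-50,4,0,0,0,0.25],[-85,6,0,0,0,0.37],[-120,8,0,0,0,0.5],[-155,9,0,0,0,0.62],[-190,11,0,0,0,0.75],[-225,13,0,0,0,0.87],[-260,15,0,0,0,1],[-295,16,0,0,0,1.12],[-330,18,0,0,0,1.25],[-365,19,0,0,0,1.37],[-390,20,0,0,0,1.5],[-401,20,0,0,0,1.57],[-401,20,0,0,0,1.57],[-401,20,0,0,0,1.57],[-401,20,0,0,0,1.57],[-401,20,0,0,0,1.57]]'
python3 - <<'E'
from h import *
d(533,-420,230,np.radians(-89.2))
E
```

```text
time: 47.12
tool_pos: [533.8, -418.1, 389.8]
tool_rot: [-3.14, -0.02, 0.001]
ft_force: [-0.5, -0.0, -3.1]
grip_width: 16.0
finger_force: 30.0
q6 0.89
shift [ -0.7   2.  159.8] turn [ 0.     0.    -0.002] dist rows 3.832000259348739 turn rows 0.012748360518994417
```

```bash
python3 steer.py '[[0,1,40,0,0,0],[0,1,80,0,0,0],[0,1,120,0,0,0],[0,1,145,0,0,0],[0,1,155,0,0,0],[0,1,158,0,0,0],[0,1,159,0,0,0],[0,1,160,0,0,0],[0,1,160,0,0,0],[0,1,160,0,0,0]]'
python3 steer.py '[[0,0,0.5,0,0,0],[0,0,1,0,0,0],[0,0,1.5,0,0,0],[0,0,1.5,0,0,0]]'
```

```text
time: 47.95
tool_pos: [534.3, -421.3, 232.6]
tool_rot: [3.139, 0.016, 0.004]
ft_force: [0.7, -0.6, -5.1]
grip_width: 15.9
finger_force: 30.0
time: 48.28
tool_pos: [533.5, -420.6, 228.5]
tool_rot: [-3.141, -0.015, 0.0]
ft_force: [-0.1, 0.1, -4.5]
grip_width: 15.5
finger_force: 30.0
```

```bash
python3 steer.py '[[0,0,0.5,0,0,0],[0,0,1,0,0,0],[0,0,1.5,0,0,0],[0,0,2,0,0,0],[0,0,2,0,0,0]]'
```

```text
time: 48.7
tool_pos: [533.6, -420.6, 227.3]
tool_rot: [3.141, 0.015, 0.0]
ft_force: [-1.4, 0.9, -0.9]
grip_width: 15.9
finger_force: 30.0
```

```bash
python3 steer.py '[[0,0,0.5,0,0,0],[0,0,0.5,0,0,0],[0,0,0.5,0,0,0]]'
python3 steer.py '[[0,0,0,0,0,0],[0,0,0,0,0,0],[0,0,0,0,0,0],[0,0,-30,0,0,0],[0,0,-70,0,0,0],[0,0,-110,0,0,0],[0,0,-150,0,0,0],[-40,0,-170,0,0,0],[-80,0,-190,0,0,0],[-120,0,-210,0,0,0],[-160,-30,-210,0,0,0],[-200,-60,-210,0,0,0],[-200,-100,-210,0,0,0],[-200,-140,-210,0,0,0],[-200,-140,-210,0,0,0],[-200,-140,-210,0,0,0]]' 50
python3 - <<'E'
from h import *
snap("top","t11",(120,130,540,300),1.9)
E
```

```text
time: 48.95
tool_pos: [533.6, -420.6, 227.3]
tool_rot: [3.141, 0.015, 0.001]
ft_force: [-3.8, 3.2, 4.8]
grip_width: 15.5
finger_force: 30.0
time: 50.28
tool_pos: [332.1, -280.5, 437.5]
tool_rot: [3.139, 0.018, 0.004]
ft_force: [0.4, 0.6, 0.1]
grip_width: 50.0
finger_force: 0.0
```

View pics/t11.png

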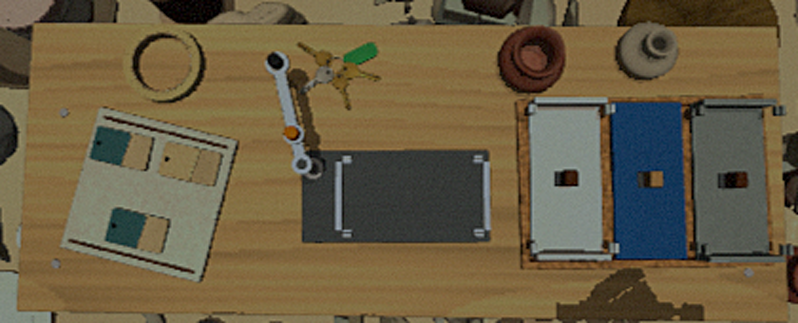

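All is in place: bar folded and clear, three tiles flat on the white board, tray–lid–tray side by side on the cork board, bystanders untouched.

```bash
python3 -c "
from workcell import manip, camrig, status
print(manip.finish_job())"
```

```text
the job is handed in; nothing more can be done
None
```

I've handed the job in: the bar is folded and swung clear, the lid and both trays stand side by side on the cork board, and the three tiles that were there (a, c and d) lie flat on the white board, with tile_a only about 2–4 mm inside its left edge.

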